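Tip a used vial into the disposal well and close the lid softly

TASK

Two lever-operated disposal units stand on the treatment table, and a used vial lies on the lid of one of them. With the fingertips press that unit's lever all the way down, so that its lid lifts and tips the vial into the well behind it, then ease the lever back up slowly so that the lid comes down gently without slamming, and move clear. Touch neither the vial nor the lid, do not work the other unit, and leave everything else on the table where it is.

Things in the scene. Friction and masses are not known exactly. Their poses are not given: they have to be found in the camera images.
- loaded_bin: The unit with the used vial on its lid. Steel disposal unit, fixed to the table. Origin on the table straight below the lid's hinge line; x points away from the lever towards the well, z up. Housing 92 mm (x) by 130 mm, 78 mm high, at x -92..0 mm. The lid hinge is 125 mm up; the shut lid slopes down to a front lip at x = -100 mm, 90 to 110 mm high.
- loaded_well (a point): Centre of the inner floor of the loaded unit's open-topped well, 6 mm above the table: inside 107 mm along the unit's x by 122 mm, side walls 135 mm and rear wall 150 mm high.
- loaded_pad (a point): Centre of the top face of the loaded unit's white lever plate, 40 mm (unit x) by 44 mm, 8 mm thick: 181 mm from the unit's origin towards its -x, 91 mm above the table when up, 36 mm when fully pressed. The lever turns about the unit's y axis at x = -60 mm, 60 mm up, 125 mm from the plate's centre. It springs up by itself (about 4 to 7 N at the plate). Free air below.
- loaded_lever (a joint): Lever angle of the loaded unit, rad: 0 up (rest), 0.45 fully down. At 0 the lever points 0.22 rad above level, fully down 0.23 rad below level.
- loaded_lid (a joint): Lid angle of the loaded unit, rad: 0 shut, 1.1 fully open; linked rigidly to the lever (lid = 2.44 x lever). Let go, the spring slams it shut; only easing the lever up slowly closes it softly. A thing on the lid starts rolling back into the well above about 0.35.
- loaded_lid_mid (a point): Middle of the loaded unit's lid, on its upper face: an aluminium scoop 100 mm long and 120 mm wide with 14 mm rails and front lip. Not to be touched.
- vial_center (a point): Centre of the used vial: amber glass, aluminium cap, 22 mm diameter, 50 mm long, about 25 g, lying crosswise on the loaded unit's lid against the front lip, free to roll.
- vial: The used vial (origin at its centre, y along its length).
- empty_bin: The same kind of unit with nothing on its lid, to be left alone. Steel disposal unit, fixed to the table. Origin on the table straight below the lid's hinge line; x points away from the lever towards the well, z up. Housing 92 mm (x) by 130 mm, 78 mm high, at x -92..0 mm. The lid hinge is 125 mm up; the shut lid slopes down to a front lip at x = -100 mm, 90 to 110 mm high.
- empty_well (a point): Centre of the inner floor of the empty unit's open-topped well, 6 mm above the table: inside 107 mm along the unit's x by 122 mm, side walls 135 mm and rear wall 150 mm high.
- empty_pad (a point): Centre of the top face of the empty unit's white lever plate, 40 mm (unit x) by 44 mm, 8 mm thick: 181 mm from the unit's origin towards its -x, 91 mm above the table when up, 36 mm when fully pressed. The lever turns about the unit's y axis at x = -60 mm, 60 mm up, 125 mm from the plate's centre. It springs up by itself (about 4 to 7 N at the plate). Free air below.
- empty_lever (a joint): Lever angle of the empty unit, rad: 0 up (rest), 0.45 fully down. At 0 the lever points 0.22 rad above level, fully down 0.23 rad below level.
- empty_lid (a joint): Lid angle of the empty unit, rad: 0 shut, 1.1 fully open; linked rigidly to the lever (lid = 2.44 x lever). Let go, the spring slams it shut; only easing the lever up slowly closes it softly. A thing on the lid starts rolling back into the well above about 0.35.
- tray: Steel instrument tray with two black handles, 200 x 110 x 28 mm, bystander, origin under its centre.
- ampoule: Clear ampoule standing in the tray, 18 mm wide, 50 mm high, bystander, origin under its centre.
- spare_vial: Full amber vial standing upright, 24 mm wide, 52 mm high, bystander, origin under its centre.
- tape_roll: Roll of paper tape lying flat, 60 mm across, 25 mm high, bystander, origin under its centre.
- pill_jar: White jar, 44 mm wide, 70 mm high, bystander, origin under its centre.
- beaker: Steel beaker, 68 mm wide, 85 mm high, bystander, origin under its centre.
Mind the look-alikes: they are no part of the job. Leave any green or red look-alike of the vial alone.

How it is judged:
By the outcome, as a careful person would: the job done as asked, in the order asked, and still so for the second after the job is handed in, with the robot touching nothing.
It also fails if it takes over 38 s, if anything falls off the work surface, if the arm or the gripper's body presses on something with over 40 N, if the wrist force passes 120 N, or if a joint passes its speed limit or range.

ROBOT

A 7-joint arm with a two-finger parallel gripper is mounted at the origin on the work surface. World frame = base frame: x ahead of the robot, y to its left, z up, the work surface at z = 0. Lengths are in m, angles in rad, forces in N, time in s.
With the tool pointing down it reaches from about 0.4 to 0.85 m from the base axis. Payload 6.9 kg.
Tool frame: the origin (TCP) lies midway between the tips of the shut fingers; the grasp point (between the pads) lies 19 mm behind it; z points along the fingers, y is the direction in which the jaws open and shut (so a half turn about z gives the same grasp; the last joint's range is limited). The gripper opens to 85 mm and grips with 20 to 120 N. Pads are 22 mm wide; open, the fingers measure 114 mm over their backs; the gripper's body (76 mm by 85 mm) begins 54 mm behind the grasp point. The pads swing forward as they close: fully open they stand 13 mm farther back than shut.
Start: joints at [1.248, 0.507, -0.238, 1.5, 0.126, 1.149, -0.155], TCP at [0.259, -0.569, 0.231] pointing down, gripper open.
Joint ranges: [-3.08, 3.08], [-0.24, 2.05], [-1.43, 1.35], [0, 2.5], [-1.52, 4.66], [0.17, 1.96], [-2.89, 2.89]. Speed limits (rad/s): [2.39, 2.39, 3.14, 3.14, 3.14, 3.14, 3.14].

INTERFACE

Orientations are given as a rotation vector (axis times angle).
In Python, from plant import arm, get_image, get_calibration, regions_of gives the robot as it stands.
- The arm moves only by the tool move_arm, never from a script. Its argument "plan" is text: rows parted by semicolons, each of 7 numbers parted by spaces: the shift along the tool's x, y, z in cm, then the turn, a rotation vector about the tool's x, y, z in rad, then the closure, from 0 (fully open) to 1 (shut). A call has exactly 8 rows; each row shifts and turns the commanded pose from where the row before left it, along the tool's axes as they then stand; what a row does not reach is not made up. A row lasts 1/8 s, in which the tool goes at most 62.5 mm and 10.7 degrees, less where a joint would pass 70% of its speed; a pose out of reach is approached as far as the arm can. A call is refused whole if a number of a shift passes 6.25 or a number of a turn 0.188, either way. A call with a gripper value outside its range is refused whole. The fingers move at their own pace and stop on an object; "force" is the grip in N (left out, the last holds). Time passes only in rows, so rows that do not move let the fingers close, or fill a call up. It gives the time, the measured TCP pose, the force and the opening at its end, in the units of the state.
- arm.get_state(): the state, without advancing time (a new reading comes with each control period).
- get_image(name): name is "scene" or "top"; returns the picture (400x640x3 uint8, blue, green, red); there is no depth.
- get_calibration(name): a dict with "K" (3x3 intrinsics, pixels), "R" (3x3) and "t" (3): a world point X has camera coordinates R X + t. Camera axes: x right, y down, z forward; pixel columns grow to the right and rows downward; lengths in m; the calibration is good to about 2 mm. A picture is of the moment at which its call begins. get_calibration takes no time and is no camera call.
- arm.finish_job(): hands the job in, once; it reports no verdict.
Trained networks look in the newest picture that a camera, given by its name, has taken for a name from the list of things; names that differ only in an ending like _2 or _b are one class to them, and where a whole thing is asked for, a point or a joint stands for the part that bears it (a point fixed in the world has none). Each returns a list of dicts, best first, with "score" (0 to 1); they miss things now and then, are a little off and sometimes report something else, mostly with a low value. They report only what shows in the picture. A call takes as long as a camera call. They do not tell look-alikes from the thing itself.
- regions_of(camera, thing): "pixels" (400x640 bool, what is visible of it) and "position" ([column, row] in pixels, amid what is visible of it).
The state is a dict: "clock": time; "qpos": joint angles; "qvel": joint speeds; "joint_efforts": joint torques, N m; "eef_pos": TCP position; "eef_rot": TCP orientation; "wrist_force": force on the tool from outside, world axes, zero at the start; "ft_torque": the same for the moment, N m; "gripper_width": finger opening in m.
Only numpy, scipy, OpenCV 4.12 (cv2) and the standard library are available. Lean on these libraries where they do the work, as an engineer would, in place of code of your own. Each camera call takes 0.05 s, during which the arm holds its last target.

## Working session

There is one attempt and no reset: what is moved stays moved. The work goes in short steps, Python scripts to look and compute and a tool call to move; the robot and the scene stay as the last step left them, time stands still between calls to the robot, and variables do not carry over. Pictures are saved under pics/ and viewed, and the job is handed in when it is done.

Besides the shell and the picture viewer there is one more tool, called after "Emit:" by a JSON object that holds its "op" and its "data", one argument or row to a line. move_arm: Moves the arm, as the interface text tells. Its arguments: {"type":"object","properties":{"plan":{"type":"string"},"force":{"type":"number"}},"required":["plan"]}

```bash
mkdir -p pics; python3 - <<'E'
from plant import arm,get_image,get_calibration
import cv2
for n in("scene","top"):
    cv2.imwrite(f"pics/{n}0.png",get_image(n)); c=get_calibration(n); print(n,c)
s=arm.get_state();print(s)
E
```

```text
scene {'K': array([[388.40984777,   0.        , 312.84196454],
       [  0.        , 388.40984777, 192.75270435],
       [  0.        ,   0.        ,   1.        ]]), 'R': array([[ 0.71885268,  0.69512263, -0.00743943],
       [ 0.54821351, -0.57344385, -0.60878905],
       [-0.42744914,  0.43355125, -0.79329726]]), 't': array([-0.43335097, -0.27809467,  1.3760684 ])}
top {'K': array([[431.71215946,   0.        , 315.77262682],
       [  0.        , 431.71215946, 197.39299658],
       [  0.        ,   0.        ,   1.        ]]), 'R': array([[-0.01956032, -0.99959961, -0.02044552],
       [-0.99751137,  0.02089677, -0.06733783],
       [ 0.06773811,  0.01907749, -0.99752073]]), 't': array([0.02606828, 0.6031238 , 1.39999486])}
{'clock': 0.1, 'qpos': array([ 1.24852117,  0.50828006, -0.2375044 ,  1.50104414,  0.12569959,
        1.14889358, -0.15476044]), 'qvel': array([-7.04001251e-04, -4.06241347e-03, -9.79405625e-04, -6.98702406e-04,
       -9.01257646e-04,  9.25416061e-05,  5.90122534e-04]), 'joint_efforts': array([-4.73865133e-03, -6.21835327e+01, -2.19498195e+00, -2.50204200e+01,
        1.24347254e-02,  7.84103817e-03, -1.31409644e-05]), 'eef_pos': array([ 0.25901125, -0.56830491,  0.23049544]), 'eef_rot': array([-3.06843999e+00, -6.66542073e-01,  6.05977149e-04]), 'wrist_force': array([-0.3378865 , -0.40968026, -0.91670293]), 'ft_torque': array([-0.04344081,  0.05373564,  0.00042085]), 'gripper_width': 0.08519115046145256}
```

View pics/scene0.png

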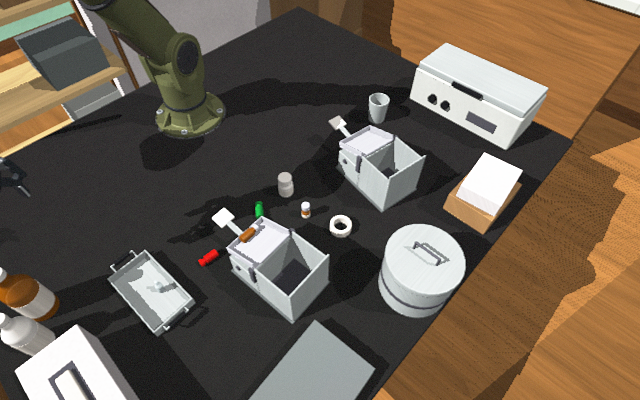

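View pics/top0.png

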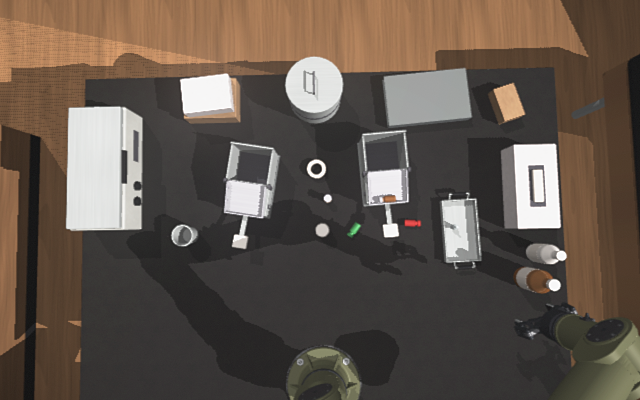

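```bash
cat > h.py <<'E'
import numpy as np,cv2
from plant import arm,get_image,get_calibration,regions_of
def ray(cam,uv,z):
    c=get_calibration(cam);R,t=c["R"],c["t"]
    d=R.T@np.linalg.solve(c["K"],[uv[0],uv[1],1.]);o=-R.T@t
    return o+d*(z-o[2])/d[2]
def proj(cam,X):
    c=get_calibration(cam);p=c["K"]@(c["R"]@np.asarray(X)+c["t"]);return p[:2]/p[2]
E
python3 - <<'E'
from h import *
for n in("scene","top"):
    im=get_image(n)
    for th,z in(("loaded_pad",.091),("vial",.115),("loaded_bin",.1),("loaded_lid_mid",.115)):
        for r in regions_of(n,th)[:3]:
            ys,xs=np.where(r["pixels"]);
            print(n,th,round(r["score"],2),np.round(r["position"],1),len(xs),xs.min(),xs.max(),ys.min(),ys.max(),np.round(ray(n,(xs.mean(),ys.mean()),z),4))
    x,y=((185,190) if n=="scene" else (340,120))
    cv2.imwrite(f"pics/{n}1.png",cv2.resize(im[y:y+130,x:x+160],None,fx=5,fy=4.6,interpolation=cv2.INTER_CUBIC)[:600])
E
```

```text
scene vial 0.63 [203.1 259.1] 180 198 216 249 265 [ 0.5723 -0.3202  0.115 ]
scene vial 0.57 [248.7 231.9] 194 239 258 224 242 [ 0.5909 -0.2121  0.115 ]
scene vial 0.42 [258.6 207.9] 126 255 263 201 217 [ 0.5561 -0.1478  0.115 ]
scene loaded_bin 0.62 [277.8 264.4] 6865 212 329 207 322 [ 0.6978 -0.217   0.1   ]
scene loaded_bin 0.57 [377.4 103.6] 507 368 388 93 123 [0.5186 0.3828 0.1   ]
scene loaded_bin 0.2 [285.8 184.4] 295 278 292 173 196 [ 0.5366 -0.0401  0.1   ]
scene loaded_lid_mid 0.72 [259.6 243.9] 1723 226 289 216 269 [ 0.6292 -0.2122  0.115 ]
scene loaded_lid_mid 0.72 [282.  260.7] 6868 212 330 208 319 [ 0.7044 -0.2206  0.115 ]
top loaded_pad 0.6 [391.5 226.8] 310 383 397 204 236 [ 0.5126 -0.2135  0.091 ]
top loaded_pad 0.28 [388.5 199. ] 110 379 395 195 202 [ 0.5901 -0.2095  0.091 ]
top vial 0.47 [412.9 225. ] 107 404 419 220 226 [ 0.5129 -0.2781  0.115 ]
top vial 0.39 [353.5 232.7] 71 348 358 224 236 [ 0.4952 -0.0993  0.115 ]
top loaded_bin 0.74 [383.3 163.5] 3402 357 409 131 235 [ 0.6789 -0.1994  0.1   ]
top loaded_lid_mid 0.56 [385.4 185.9] 1209 367 407 169 204 [ 0.629  -0.2076  0.115 ]
```

View pics/scene1.png

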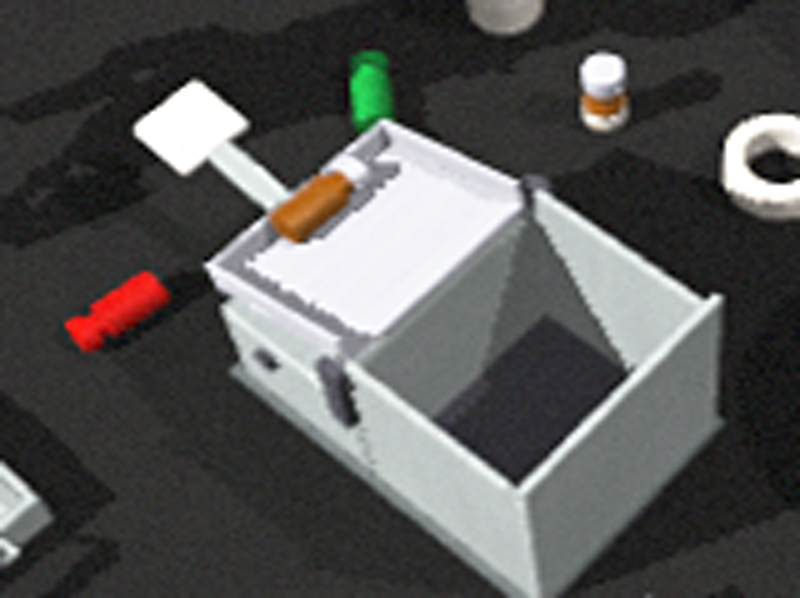

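View pics/top1.png

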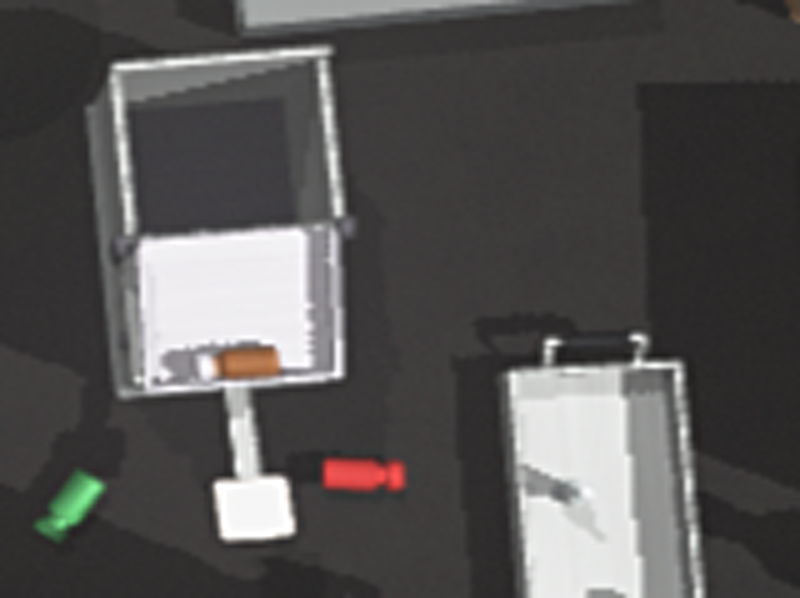

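```bash
python3 - <<'E'
from h import *
im=get_image("top")
p1=ray("scene",(223,217.6),.091);p2=ray("top",(390.9,230.9),.091);h=ray("top",(386.9,171.1),.125)
print(p1,p2,h, np.linalg.norm(h[:2]-p2[:2]),np.degrees(np.arctan2(*(h-p2)[[1,0]])))
for n in("scene","top"):
    im=get_image(n)
    m=(cv2.inRange(im,(195,195,195),(255,255,255)))
    k,l,s,c=cv2.connectedComponentsWithStats(m)
    for i in range(1,k):
        if 50<s[i][4]<400: 
            print(n,s[i],c[i],ray(n,c[i],.091))
from scipy.spatial.transform import Rotation as Ro
print(Ro.from_rotvec(arm.get_state()["eef_rot"]).as_matrix().round(3))
for th,z in (("pill_jar",.07),("spare_vial",.05),("tray",.028),("beaker",.085)):
    for r in regions_of("top",th)[:2]: print(th,r["score"],ray("top",r["position"],z))
print("red",ray("top",(412.5,223.3),.01),"green",ray("top",(354,229.5),.01))
E
```

```text
[ 0.4951401  -0.21944221  0.091     ] [ 0.48978646 -0.2183418   0.091     ] [ 0.67226494 -0.20668763  0.125     ] 0.1828502531421689 3.65428891541206
scene [ 74   0  21  36 142] [84.6056338  17.33802817] [-0.71598493  0.00283786  0.091     ]
scene [596   0  44  15 337] [624.30860534   4.43620178] [0.86030449 1.62981273 0.091     ]
scene [113  78  11  18  59] [118.05084746  85.69491525] [-0.19853647 -0.13119328  0.091     ]
scene [378  93  11  13  73] [383.94520548  99.35616438] [0.50585172 0.43767905 0.091     ]
scene [330 116  24  22 174] [340.13793103 125.20689655] [0.48368731 0.24588711 0.091     ]
scene [212 208  31  27 335] [225.62089552 219.96119403] [ 0.50576747 -0.21930502  0.091     ]
scene [330 215  22  19 231] [340.35064935 223.92640693] [ 0.72538544 -0.02563397  0.091     ]
scene [226 245  31  44 341] [240.7829912  264.24633431] [ 0.63086436 -0.27250302  0.091     ]
scene [380 283  19  27 167] [388.13772455 297.17365269] [ 0.93058866 -0.09700111  0.091     ]
scene [260 286  19  22  58] [266.87931034 295.03448276] [ 0.73217617 -0.28074899  0.091     ]
scene [  0 329  21  1
[... 848 characters left out ...]
20984 0.091     ]
top [317 224  11  12 102] [321.85294118 229.69607843] [ 0.49766257 -0.00444138  0.091     ]
top [548 246  18  18 121] [558.2231405  255.49586777] [ 0.40478598 -0.72687331  0.091     ]
top [549 280  11  11 103] [554.06796117 284.74757282] [ 0.31644881 -0.70928908  0.091     ]
[[ 0.91   0.415 -0.   ]
 [ 0.415 -0.91   0.   ]
 [-0.    -0.    -1.   ]]
pill_jar 0.55 [ 0.49681811 -0.00696575  0.07      ]
spare_vial 0.57 [ 0.69369902 -0.20362476  0.05      ]
tray 0.57 [ 0.49783276 -0.45344722  0.028     ]
beaker 0.86 [0.50065594 0.42710427 0.085     ]
beaker 0.68 [0.47454657 0.23958932 0.085     ]
red [ 0.51225894 -0.30220118  0.01      ] green [ 0.49567164 -0.10974717  0.01      ]
```

Candidates for the vial:
- The amber one on the lid, at scene (249,232).
- The red look-alike on the table, at (208,257).
- The green look-alike on the table, at (259,210).
- The upright spare vial, at (305,210).

The crop confirms that the amber vial lies on the lid of the unit at scene (280,260). That unit's pad is at scene (223,218), about world (0.492,-0.219). The other unit, at scene (380,165), is empty.

Emit:
{"op": "move_arm", "data": {
  "plan": "0 0 0 0 0 0.179 1; 0 0 0 0 0 0.179 1; 2.8 -3.6 0 0 0 0 1; 2.8 -3.6 0 0 0 0 1; 2.8 -3.6 0 0 0 0 1; 2.8 -3.6 0 0 0 0 1; 2.8 -3.6 0 0 0 0 1; 2.8 -3.6 0 0 0 0 1",
  "force": 40
}}

```text
clock: 1.95
eef_pos: [0.4126, -0.3402, 0.2315]
eef_rot: [3.139, 0.11, 0.001]
wrist_force: [0.3, -0.9, -0.3]
gripper_width: -0.0001
```

```bash
cat > go.py <<'E'
from h import *
import sys
from scipy.spatial.transform import Rotation as Ro
s=arm.get_state();R=Ro.from_rotvec(s["eef_rot"]).as_matrix()
print("t",s["clock"],"pos",s["eef_pos"].round(4),"R",R.round(3).tolist(),"F",s["wrist_force"].round(1),"w",s["gripper_width"])
if len(sys.argv)>3: print("cm:",(R.T@(np.array(list(map(float,sys.argv[1:4])))-s["eef_pos"])*100).round(2))
E
python3 go.py 0.490 -0.219 0.14
```

```text
t 1.95 pos [ 0.4126 -0.3402  0.2315] R [[0.998, 0.07, 0.0], [0.07, -0.998, -0.0], [0.0, 0.0, -1.0]] F [ 0.3 -0.9 -0.3] w -0.0001265880937184336
cm: [  8.56 -11.56   9.15]
```

Emit:
{"op": "move_arm", "data": {
  "plan": "2.1 -2.9 0 0 0 0 1; 2.1 -2.9 0 0 0 0 1; 2.2 -2.9 0 0 0 0 1; 2.2 -2.8 0 0 0 0 1; 0 0 3 0 0 0 1; 0 0 3 0 0 0 1; 0 0 2.8 0 0 0 1; 0 0 0 0 0 0 1"
}}

```text
clock: 2.95
eef_pos: [0.4884, -0.2203, 0.1418]
eef_rot: [-3.138, -0.11, 0.006]
wrist_force: [-0.3, -0.4, 0.4]
gripper_width: -0.0
```

```bash
python3 go.py 0.490 -0.219 0.1; python3 - <<'E'
from h import *
a=get_image("scene")[170:290,170:330];b=get_image("top")[150:270,310:470]
cv2.imwrite("pics/c2.png",np.hstack([cv2.resize(i,None,fx=2.5,fy=2.5,interpolation=cv2.INTER_CUBIC) for i in(a,b)]))
for n in("scene","top"): print(proj(n,arm.get_state()["eef_pos"]))
E
```

```text
t 2.95 pos [ 0.4884 -0.2203  0.1418] R [[0.998, 0.07, -0.004], [0.07, -0.998, 0.002], [-0.003, -0.002, -1.0]] F [-0.3 -0.4  0.4] w -4.0695946944043004e-05
cm: [ 0.18 -0.11  4.18]
[217.12981192 204.72570439]
[394.47354824 231.00251351]
```

View pics/c2.png

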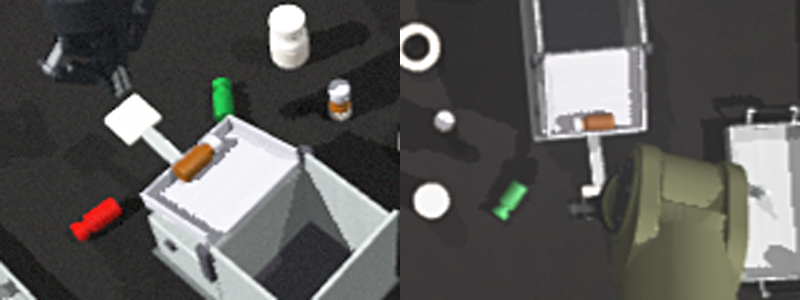

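The view shows the shut fingertips, at about (220,208) in the scene picture, just above the white plate at (223,217). The vial is undisturbed. I'll start the press.

Emit:
{"op": "move_arm", "data": {
  "plan": "0.2 -0.1 2 0 0 0 1; 0 0 1.5 0 0 0 1; 0 0 0.6 0 0 0 1; 0 0 0.6 0 0 0 1; 0 0 0.6 0 0 0 1; 0 0 0.6 0 0 0 1; 0 0 0.6 0 0 0 1; 0 0 0.6 0 0 0 1"
}}

```text
clock: 4.05
eef_pos: [0.4908, -0.2199, 0.072]
eef_rot: [3.14, 0.109, -0.002]
wrist_force: [-3.0, -0.7, 5.4]
gripper_width: -0.0004
```

```bash
cat > look.py <<'E'
from h import *
import sys
a=get_image("scene")[170:290,170:330];b=get_image("top")[110:230,310:470]
cv2.imwrite(f"pics/{sys.argv[1]}.png",np.hstack([cv2.resize(i,None,fx=2.5,fy=2.5,interpolation=cv2.INTER_CUBIC) for i in(a,b)]))
E
python3 go.py 0.490 -0.219 0.036;python3 look.py c3
```

```text
t 4.05 pos [ 0.4908 -0.2199  0.072 ] R [[0.998, 0.069, -0.001], [0.069, -0.998, -0.0], [-0.001, 0.0, -1.0]] F [-3.  -0.7  5.4] w -0.00041035587241011105
cm: [-0.07 -0.09  3.6 ]
```

View pics/c3.png

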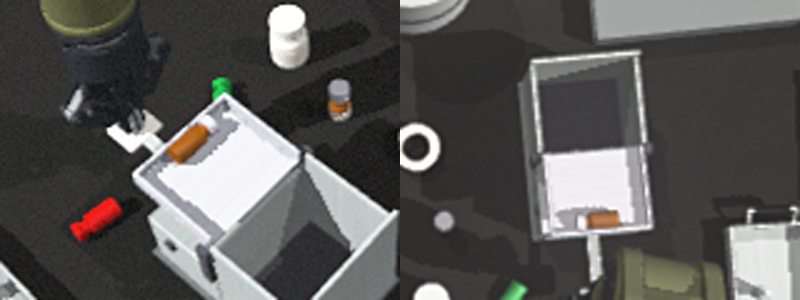

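The lid is lifting and the plate is being pressed with 5 N. I'll continue.

Emit:
{"op": "move_arm", "data": {
  "plan": "0 0 0.6 0 0 0 1; 0 0 0.6 0 0 0 1; 0 0 0.6 0 0 0 1; 0 0 0.6 0 0 0 1; 0 0 0.6 0 0 0 1; 0 0 0.3 0 0 0 1; 0 0 0 0 0 0 1; 0 0 0 0 0 0 1"
}}

```text
clock: 5.15
eef_pos: [0.4926, -0.2198, 0.0399]
eef_rot: [3.139, 0.11, 0.003]
wrist_force: [-0.8, 0.1, 6.5]
gripper_width: -0.0002
```

```bash
python3 go.py 0.490 -0.219 0.036;python3 look.py c4
```

```text
t 5.15 pos [ 0.4926 -0.2198  0.0399] R [[0.998, 0.07, 0.002], [0.07, -0.998, -0.0], [0.002, 0.001, -1.0]] F [-0.8  0.1  6.5] w -0.0001603519688354979
cm: [-0.26 -0.1   0.39]
```

View pics/c4.png

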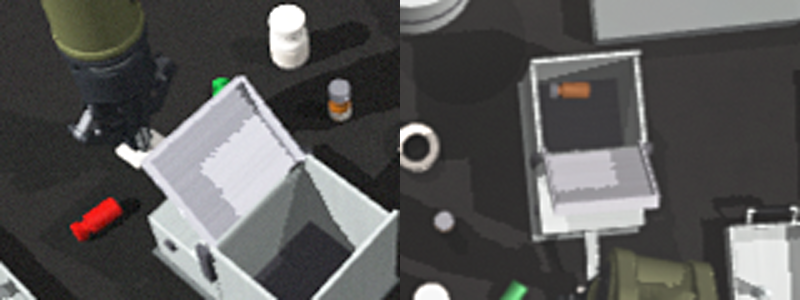

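The vial has left the lid and shows in the well at crop (570,90). Next I'll press gently to the stop, watching for a force rise.

Emit:
{"op": "move_arm", "data": {
  "plan": "0 0 0.1 0 0 0 1; 0 0 0.1 0 0 0 1; 0 0 0.1 0 0 0 1; 0 0 0 0 0 0 1; 0 0 0 0 0 0 1; 0 0 0 0 0 0 1; 0 0 0 0 0 0 1; 0 0 0 0 0 0 1"
}}

```text
clock: 6.25
eef_pos: [0.4931, -0.2198, 0.0373]
eef_rot: [3.139, 0.11, 0.005]
wrist_force: [-0.4, -0.1, 9.2]
gripper_width: -0.0
```

```bash
python3 go.py 0.490 -0.219 0.036;python3 look.py c5
```

```text
t 6.25 pos [ 0.4931 -0.2198  0.0373] R [[0.998, 0.07, 0.003], [0.07, -0.998, -0.001], [0.003, 0.001, -1.0]] F [-0.4 -0.1  9.2] w -4.1442215217142116e-05
cm: [-0.3  -0.1   0.13]
```

View pics/c5.png

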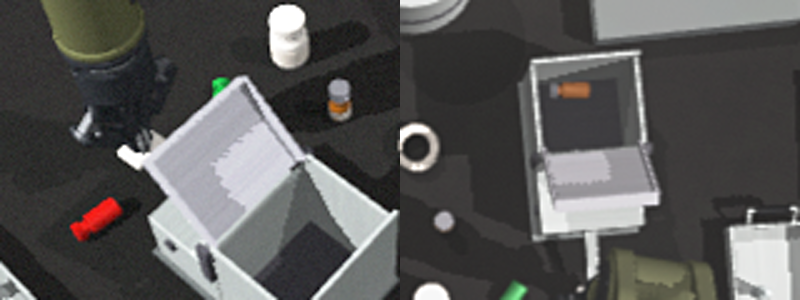

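Emit:
{"op": "move_arm", "data": {
  "plan": "0 0 0.1 0 0 0 1; 0 0 0.1 0 0 0 1; 0 0 0.1 0 0 0 1; 0 0 0 0 0 0 1; 0 0 0 0 0 0 1; 0 0 0 0 0 0 1; 0 0 0 0 0 0 1; 0 0 0 0 0 0 1"
}}

```text
clock: 7.35
eef_pos: [0.4933, -0.2198, 0.036]
eef_rot: [3.138, 0.11, 0.007]
wrist_force: [-5.3, 1.7, 28.3]
gripper_width: -0.0001
```

```bash
python3 go.py 0.490 -0.219 0.036
```

```text
t 7.35 pos [ 0.4933 -0.2198  0.036 ] R [[0.998, 0.07, 0.004], [0.07, -0.998, -0.002], [0.004, 0.002, -1.0]] F [-5.3  1.7 28.3] w -9.999384162690936e-05
cm: [-0.33 -0.11  0.  ]
```

The stop is reached: 28 N, z 0.036. Now I'll ease up slowly.

Emit:
{"op": "move_arm", "data": {
  "plan": "0 0 -0.15 0 0 0 1; 0 0 -0.15 0 0 0 1; 0 0 -0.15 0 0 0 1; 0 0 -0.15 0 0 0 1; 0 0 -0.15 0 0 0 1; 0 0 -0.15 0 0 0 1; 0 0 -0.15 0 0 0 1; 0 0 -0.15 0 0 0 1"
}}

```text
clock: 8.35
eef_pos: [0.4918, -0.2198, 0.0457]
eef_rot: [3.139, 0.109, 0.001]
wrist_force: [-1.5, -0.3, 4.8]
gripper_width: -0.0001
```

Emit:
{"op": "move_arm", "data": {
  "plan": "0 0 -0.15 0 0 0 1; 0 0 -0.15 0 0 0 1; 0 0 -0.15 0 0 0 1; 0 0 -0.15 0 0 0 1; 0 0 -0.15 0 0 0 1; 0 0 -0.15 0 0 0 1; 0 0 -0.15 0 0 0 1; 0 0 -0.15 0 0 0 1"
}}

```text
clock: 9.35
eef_pos: [0.491, -0.2199, 0.0575]
eef_rot: [3.14, 0.109, -0.001]
wrist_force: [-3.2, -1.0, 5.4]
gripper_width: 0.0002
```

Emit:
{"op": "move_arm", "data": {
  "plan": "0 0 -0.15 0 0 0 1; 0 0 -0.15 0 0 0 1; 0 0 -0.15 0 0 0 1; 0 0 -0.15 0 0 0 1; 0 0 -0.15 0 0 0 1; 0 0 -0.15 0 0 0 1; 0 0 -0.15 0 0 0 1; 0 0 -0.15 0 0 0 1"
}}

```text
clock: 10.35
eef_pos: [0.4916, -0.2197, 0.0694]
eef_rot: [3.14, 0.11, 0.0]
wrist_force: [-2.8, -1.3, 4.2]
gripper_width: 0.0003
```

```bash
python3 go.py 0.490 -0.219 0.096;python3 look.py c6
```

```text
t 10.35 pos [ 0.4916 -0.2197  0.0694] R [[0.998, 0.07, 0.0], [0.07, -0.998, -0.0], [0.0, 0.0, -1.0]] F [-2.8 -1.3  4.2] w 0.00026336109893241596
cm: [-0.16 -0.08 -2.66]
```

View pics/c6.png

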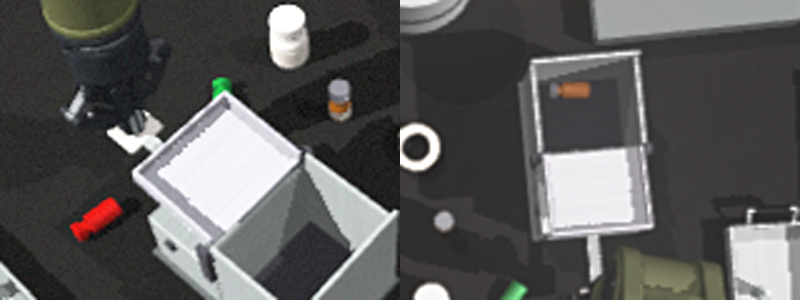

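The lid is closing under control and the vial stays in the well. I'll continue more slowly.

Emit:
{"op": "move_arm", "data": {
  "plan": "0 0 -0.13 0 0 0 1; 0 0 -0.13 0 0 0 1; 0 0 -0.13 0 0 0 1; 0 0 -0.13 0 0 0 1; 0 0 -0.12 0 0 0 1; 0 0 -0.12 0 0 0 1; 0 0 -0.12 0 0 0 1; 0 0 -0.12 0 0 0 1"
}}

```text
clock: 11.45
eef_pos: [0.4924, -0.2195, 0.0796]
eef_rot: [3.14, 0.11, 0.003]
wrist_force: [3.2, -0.7, 3.0]
gripper_width: 0.0002
```

Emit:
{"op": "move_arm", "data": {
  "plan": "0 0 -0.1 0 0 0 1; 0 0 -0.1 0 0 0 1; 0 0 -0.1 0 0 0 1; 0 0 -0.1 0 0 0 1; 0 0 -0.1 0 0 0 1; 0 0 -0.1 0 0 0 1; 0 0 -0.1 0 0 0 1; 0 0 -0.1 0 0 0 1"
}}

```text
clock: 12.45
eef_pos: [0.4914, -0.2196, 0.0873]
eef_rot: [-3.14, -0.11, 0.0]
wrist_force: [3.8, 1.2, 3.1]
gripper_width: 0.0
```

Emit:
{"op": "move_arm", "data": {
  "plan": "0 0 -0.08 0 0 0 1; 0 0 -0.08 0 0 0 1; 0 0 -0.08 0 0 0 1; 0 0 -0.08 0 0 0 1; 0 0 -0.08 0 0 0 1; 0 0 -0.08 0 0 0 1; 0 0 -0.08 0 0 0 1; 0 0 -0.08 0 0 0 1"
}}

```text
clock: 13.45
eef_pos: [0.4908, -0.2197, 0.0935]
eef_rot: [-3.139, -0.109, 0.002]
wrist_force: [0.7, -0.2, 0.3]
gripper_width: 0.0004
```

Emit:
{"op": "move_arm", "data": {
  "plan": "0 0 -0.08 0 0 0 1; 0 0 -0.08 0 0 0 1; 0 0 -0.08 0 0 0 1; 0 0 -0.08 0 0 0 1; 0 0 -0.2 0 0 0 1; 0 0 -0.3 0 0 0 1; 0 0 -0.5 0 0 0 1; 0 0 -0.5 0 0 0 1"
}}

```text
clock: 14.45
eef_pos: [0.4915, -0.2197, 0.1123]
eef_rot: [3.14, 0.11, 0.0]
wrist_force: [0.2, 0.1, 0.4]
gripper_width: 0.0001
```

Emit:
{"op": "move_arm", "data": {
  "plan": "0 0 -2 0 0 0 1; 0 0 -3 0 0 0 1; 0 0 -4 0 0 0 1; -2 2 -2 0 0 0 1; -2 4 0 0 0 0 1; -2 4 0 0 0 0 1; -2 4 0 0 0 0 1; 0 0 0 0 0 0 1"
}}

```text
clock: 15.45
eef_pos: [0.4189, -0.3688, 0.2219]
eef_rot: [3.138, 0.099, -0.002]
wrist_force: [0.5, 0.8, 0.1]
gripper_width: 0.0
```

```bash
python3 go.py;python3 look.py c7; python3 - <<'E'
from h import *
cv2.imwrite("pics/s7.png",get_image("scene"))
E
```

```text
t 15.45 pos [ 0.4189 -0.3688  0.2219] R [[0.998, 0.063, -0.001], [0.063, -0.998, -0.002], [-0.001, 0.002, -1.0]] F [0.5 0.8 0.1] w 3.177100827416435e-06
```

View pics/c7.png

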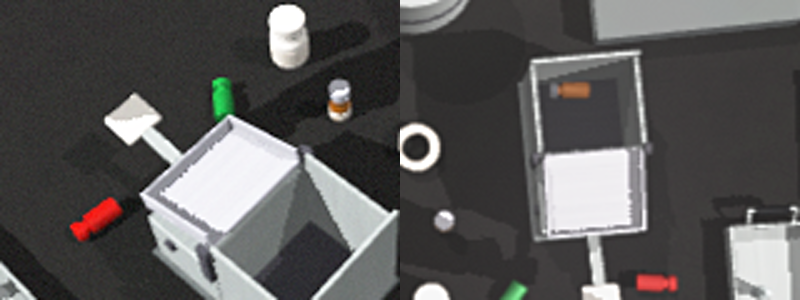

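View pics/s7.png

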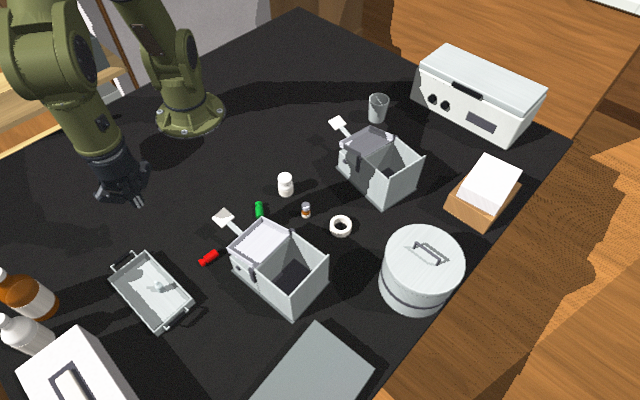

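The lid is shut with the lever up at scene (223,217). The vial is in the well at top crop (570,90), everything else is in place, and the arm is clear, so I'm handing in.

```bash
python3 -c "
from plant import arm
print(arm.finish_job())"
```

```text
the job is handed in; nothing more can be done
None
```

The used vial is in the well of the loaded unit, its lid is shut and its lever is back up. I handed the job in at about 15.5 s, well inside the 38 s limit; no verdict was reported.

- **Press:** With the fingers shut, I pressed the plate to its stop. The tool stopped at z 0.036 m, where the force jumped to 28 N.
- **Easing up:** I raised the lever at 6–12 mm/s until the force was gone at about z 0.0935 m. I saw no sign of the lid slamming, though I took no picture of the moment it shut.
- **Last pictures:** The vial lies in the well. The other unit, the red and green look-alikes and the rest of the table look unmoved. The arm is clear, with wrist force near zero.

The two cameras disagreed by about 5 mm on where the plate was, but that still landed the fingertips on the plate. The networks also ranked the red look-alike above the real vial in both pictures, so I chose the amber one by description in a close crop.

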